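# Pop the lamp supply's battery hatch

### The job

The microscope lamp needs new batteries: press the orange mark on the hatch of the white lamp supply once, fully in, and let go so that the hatch pops up, then watch that it stays open with nothing touching it. Do not push the popped hatch down again, do not force it, leave the black camera box's hatch (blue mark) latched, and leave the loose things on the bench where they are.

Things in the scene. Friction and masses are not known exactly. Their poses are not given: they have to be found in the camera images.
- lamp_supply: white lamp supply, fixed box 124 x 90 x 74 mm high; origin: centre of its underside, front panel facing its -x. A grey hatch 86 x 86 x 8 mm, flat top 74 mm up, standing proud of the walls, covers the front of its top; hinge along y at x = +24, z = 68 mm; free edge at x = -62 mm. Black knob on the front panel, orange mark on the hatch; cells lie beneath
- lamp_hatch (a joint): lamp supply's hatch, rad: 0 shut and latched, -0.075 pressed in against its stop, 0.95 fully open. Push-push: pressed past -0.055 (3.8 mm, 3.3 N at the mark) and let go, it springs open within 1 s, free edge swinging up 70 mm and back towards the hinge, and stays; the finger must rise out of its way. Shallower presses leave it latched; an open hatch pushed fully in latches again
- lamp_press (a point): centre of the orange press mark, 26 mm (along x) x 36 mm, on top of the lamp supply's hatch at the middle of its free edge, 68 mm from the hinge, 74.5 mm above the bench while shut. x axis points to the hinge, z out of the hatch; moves with the hatch
- camera_box: black camera box, fixed box 124 x 90 x 74 mm high; origin: centre of its underside, front panel facing its -x. A grey hatch 86 x 86 x 8 mm, flat top 74 mm up, standing proud of the walls, covers the front of its top; hinge along y at x = +24, z = 68 mm; free edge at x = -62 mm. Three brass sockets on the front panel, blue mark on the hatch. Not to be operated
- camera_hatch (a joint): angle in rad of the camera box's hatch: 0 shut and latched, with the same latch as the lamp supply's; it is to stay latched
- camera_press (a point): centre of the blue press mark, 26 mm (along x) x 36 mm, on top of the camera box's hatch at the middle of its free edge, 68 mm from the hinge, 74.5 mm above the bench while shut. x axis points to the hinge, z out of the hatch; moves with the hatch. Not to be pressed
- oil_bottle: loose amber glass oil bottle with black cap, 32 mm across, 78 mm high, upright; origin at the centre of its underside; bystander
- slide_box: loose blue plastic box for slides, 80 x 34 x 26 mm high, long side along its x; origin at the centre of its underside; bystander
- objective: loose steel microscope objective, 33 mm across, 42 mm high, upright; origin at the centre of its underside; bystander
- dish: loose white open dish, 70 mm across, 16 mm high; origin at the centre of its underside; bystander
Things that resemble listed ones, but are neither listed nor needed, are in the scene too. Leave any pink look-alike of the lamp_supply alone.

How it is judged:
By the outcome, as a careful person would: the job done as asked, in the order asked, and still so for the second after the job is handed in, with the robot touching nothing.
It also fails if it takes over 32 s, if anything falls off the work surface, if the arm or the gripper's body presses on something with over 40 N, if the wrist force passes 120 N, or if a joint passes its speed limit or range.

### The arm

A 6-joint arm with a two-finger parallel gripper is mounted at the origin on the work surface. World frame = base frame: x ahead of the robot, y to its left, z up, the work surface at z = 0. Lengths are in mm, angles in rad, forces in N, time in s.
With the tool pointing down it reaches from about 350 to 950 mm from the base axis. Payload 17.4 kg.
Tool frame: the origin (TCP) lies on the centre line of the jaws, within the pads' length; the fingertips stand ahead of it and the grasp point (between the pads) lies 2 mm behind it (ctrl.nose_length is the z of the fingertips in the tool frame, in mm); z points along the fingers, y is the direction in which the jaws open and shut (so a half turn about z gives the same grasp; the last joint's range is limited). The gripper opens to 93 mm and grips with 3 to 60 N. Pads are 15 mm wide; open, the fingers measure 128 mm over their backs; the gripper's body (75 mm by 188 mm) begins 65 mm behind the grasp point.
Start: joints at [-1.347, 0.116, 1.442, -0, 1.584, -0.038], TCP at [174.693, -652.008, 235.646] pointing down, gripper open.
Joint ranges: [-2.83, 2.83], [-0.83, 2.19], [0.07, 2.5], [-1.14, 4.28], [0.01, 3], [-2.97, 2.97]. Speed limits (rad/s): [1.89, 1.89, 2.22, 3.14, 3.14, 3.14].

### API

Orientations are given as [roll, pitch, yaw] about the fixed x, y, z axes, in that order (R = Rz(yaw) Ry(pitch) Rx(roll)).
In Python, from workcell import ctrl gives the robot as it stands.
- The arm moves only by the tool servo_tool, never from a script. Its argument "motion" is a list that holds one entry, the list of rows, each a list of 7 numbers: the shift along the world's x, y, z in m, then the turn, a rotation vector about the world's x, y, z in rad, then the closure in counts, from 0 (fully open) to 255 (shut). A call has 1 to 12 rows; each row shifts and turns the commanded pose from where the row before left it; what a row does not reach is not made up. A row lasts 1/12 s, in which the tool goes at most 41.7 mm and 7.16 degrees, less where a joint would pass 70% of its speed; a pose out of reach is approached as far as the arm can. A call with a gripper value outside its range is refused whole. The fingers move at their own pace and stop on an object; the grip force is fixed at half the most. Time passes only in rows, so rows that do not move let the fingers close. It gives the time, the measured TCP pose, the force and the opening at its end, in the units of the state.
- ctrl.observe(): the state, without advancing time (a new reading comes with each control period).
- ctrl.grab_frame(name): name is "scene" or "side" or "wrist"; returns the picture (384x512x3 uint8, red, green, blue); there is no depth.
- ctrl.calibration(name): a dict with "camera_matrix" (3x3 intrinsics, pixels), "rvec" (rotation vector, rad) and "tvec" (3), from world to camera coordinates, as OpenCV has them. Camera axes: x right, y down, z forward; pixel columns grow to the right and rows downward; lengths in mm; the calibration is good to about 2 mm. A picture is of the moment at which its call begins: read the wrist's pose just before it. calibration takes no time and is no camera call; for the wrist camera it gives the pose at the moment of the call.
- ctrl.job_done(): hands the job in, once; it reports no verdict.
The state is a dict: "time_s": time; "joint_positions": joint angles; "qvel": joint speeds; "effort": joint torques, N m; "position": TCP position; "eef_rot": TCP orientation; "force": force on the tool from outside, world axes, zero at the start; "torque": the same for the moment, N m; "grip_width": finger opening in mm.
Only numpy, scipy, OpenCV 4.12 (cv2) and the standard library are available. Lean on these libraries where they do the work, as an engineer would, in place of code of your own. Each camera call takes 0.05 s, during which the arm holds its last target. There are 200 camera calls.

## Working session

There is one attempt and no reset: what is moved stays moved. The work goes in short steps, Python scripts to look and compute and a tool call to move; the robot and the scene stay as the last step left them, time stands still between calls to the robot, and variables do not carry over. Pictures are saved under pics/ and viewed, about 8 in all and at most 12, crops included, and the job is handed in when it is done.

Besides the shell and the picture viewer there is one more tool, called as name([rows], argument=value, ...), one row to a line, values as JSON. servo_tool: Moves the arm, as the interface text tells. Its arguments: {"type":"object","properties":{"motion":{"type":"array"}},"required":["motion"]}

```bash
mkdir -p pics; python3 - <<'E'
from workcell import ctrl
import cv2,numpy as np
s=ctrl.observe();print(s['time_s'],s['position'],s['eef_rot'],s['grip_width'],ctrl.nose_length,s['force'])
for n in("scene","side"):
    f=ctrl.grab_frame(n);cv2.imwrite(f"pics/{n}0.png",cv2.resize(f[:,:,::-1],(800,600),interpolation=cv2.INTER_CUBIC))
    c=ctrl.calibration(n);R=cv2.Rodrigues(np.array(c['rvec'],float))[0];print(n,-R.T@np.array(c['tvec']).ravel())
E
```

```text
0.0 [ 174.6504879  -651.81838744  234.8976038 ] [-3.14044756e+00 -7.50562702e-05  2.61795356e-01] 92.9392646942334 17.0 [ 0.36193608 -0.55463242  0.18038003]
scene [1496.69172358   -6.89157831  694.98514231]
side [188.57637481 586.01882871 921.76712961]
```

View pics/scene0.png

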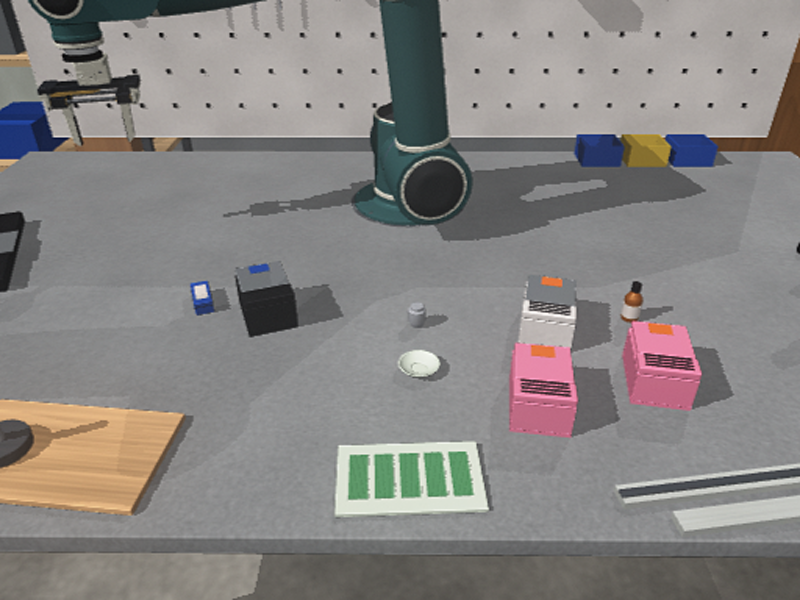

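View pics/side0.png

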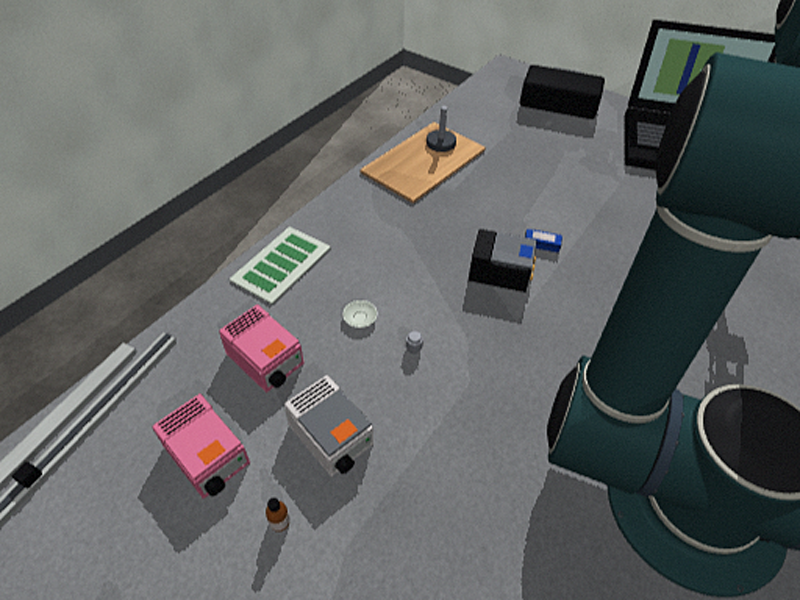

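The scene view shows the white supply's orange mark at about (551,282) and the side view at (344,431), both in the 800x600 pictures. Its front faces the robot. Two pink look-alikes stand behind it, and the bottle is on its +y side.

```bash
cat > h.py <<'E'
from workcell import ctrl
import cv2,numpy as np
def cam(n):
    c=ctrl.calibration(n);return np.array(c['camera_matrix'],float),cv2.Rodrigues(np.array(c['rvec'],float))[0],np.array(c['tvec'],float).ravel()
def plane(C,uv,z):
    K,R,t=C;o=-R.T@t;d=(R.T@np.linalg.inv(K)@np.c_[np.atleast_2d(uv),np.ones(len(np.atleast_2d(uv)))].T).T
    return o+d*((z-o[2])/d[:,2])[:,None]
def orange(f,near,r=25):
    h=cv2.cvtColor(f,cv2.COLOR_RGB2HSV);m=cv2.inRange(h,(5,170,120),(17,255,255))
    n,l,s,c=cv2.connectedComponentsWithStats(m)
    k=[i for i in range(1,n) if s[i,4]>15 and np.hypot(*(c[i]-near))<r]
    i=max(k,key=lambda i:s[i,4]);return c[i],(l==i).astype(np.uint8),s[i,4]
E
python3 - <<'E'
from h import *
P=[];U=[]
for n,p in(("scene",(551,282)),("side",(344,431))):
    f=ctrl.grab_frame(n);c,m,a=orange(f,np.array(p)*.64,15);C=cam(n)
    cn=cv2.findContours(m,0,2)[0][0].reshape(-1,2).astype(float)
    w=plane(C,cn,74.5)[:,:2].astype(np.float32);print(n,c,a,plane(C,c,74.5),cv2.minAreaRect(w))
    P.append(C[0]@np.c_[C[1],C[2]]);U.append(c)
X=cv2.triangulatePoints(P[0],P[1],U[0],U[1]);print('tri',(X[:3]/X[3]).T)
C=cam("side")
# body corners in side view at z=74: hatch corners & pad
print(plane(C,np.array([(314,425),(346,459),(372,430),(334,384),(287,406),(325,377)])*.64,74))
# bottle cap, pinks
print('bottle',plane(C,np.array([(274,505)])*.64,78),'pinks',plane(C,np.array([(210,451),(274,348)])*.64,74))
E
```

```text
scene [352.56603774 179.79245283] 53 [[507.55177688 259.64129703  74.5       ]] ((507.21270751953125, 259.4713134765625), (31.48412322998047, 23.84629249572754), 76.2945327758789)
side [219.6870229  275.48854962] 131 [[507.74321935 259.1457482   74.5       ]] ((507.82928466796875, 259.000244140625), (35.75413131713867, 25.067310333251953), 76.80562591552734)
tri [[507.73665822 259.42097526  74.69590085]]
[[551.9467213  279.30735023  74.        ]
 [473.76613815 294.24676926  74.        ]
 [471.37691502 231.07849985  74.        ]
 [575.59113217 200.66876349  74.        ]
 [610.60208925 279.28924391  74.        ]
 [596.9773114  198.98976099  74.        ]]
bottle [[511.87373925 412.96108534  78.        ]] pinks [[652.25565098 408.82468511  74.        ]
 [709.4107145  206.17286548  74.        ]]
```

The mark triangulates to (507.7, 259.4, 74.7), which matches the given 74.5 height and 26 x 36 mm size. Hatch yaw is about -0.23. I'm moving over it with the jaws shut.

servo_tool([
  [[0.0135,0.037,0,0,0,-0.02,255],[0.0135,0.037,0,0,0,-0.02,255],[0.0135,0.037,0,0,0,-0.02,255],[0.0135,0.037,0,0,0,-0.02,255],[0.0135,0.037,0,0,0,-0.02,255],[0.0135,0.037,0,0,0,-0.02,255],[0.0135,0.037,0,0,0,-0.02,255],[0.0135,0.037,0,0,0,-0.02,255],[0.0135,0.037,0,0,0,-0.02,255],[0.0135,0.037,0,0,0,-0.02,255],[0.0135,0.037,0,0,0,-0.02,255],[0.0135,0.037,0,0,0,-0.02,255]],
])

```text
time_s: 1.2
position: [336.7, -206.2, 235.8]
eef_rot: [3.141, -0.001, 0.02]
force: [0.5, -0.2, -0.2]
grip_width: 17.8
```

servo_tool([
  [[0.0135,0.037,0,0,0,-0.02,255],[0.0135,0.037,0,0,0,-0.02,255],[0.0135,0.037,0,0,0,-0.02,255],[0.0135,0.037,0,0,0,-0.02,255],[0.0135,0.037,0,0,0,-0.02,255],[0.0135,0.037,0,0,0,-0.02,255],[0.0135,0.037,0,0,0,-0.02,255],[0.0135,0.037,0,0,0,-0.02,255],[0.0135,0.037,0,0,0,-0.02,255],[0.0135,0.037,0,0,0,-0.02,255],[0.0135,0.037,0,0,0,-0.02,255],[0,0,0,0,0,0,255]],
])

```text
time_s: 2.2
position: [486.0, 203.8, 234.5]
eef_rot: [-3.141, 0.002, -0.196]
force: [1.0, -0.5, 0.2]
grip_width: 0.4
```

servo_tool([
  [[0.007,0.02,-0.025,0,0,-0.017,255],[0.007,0.02,-0.025,0,0,-0.017,255],[0.0077,0.0156,-0.025,0,0,0,255],[0,0,-0.025,0,0,0,255],[0,0,-0.01,0,0,0,255],[0,0,0,0,0,0,255],[0,0,0,0,0,0,255]],
])

```text
time_s: 2.78
position: [506.9, 254.2, 126.4]
eef_rot: [3.142, -0.0, -0.233]
force: [0.6, -0.5, 0.1]
grip_width: 0.8
```

```bash
python3 - <<'E'
from h import *
s=ctrl.observe();print(s['position'],s['eef_rot'],s['force'])
C=cam("wrist");f=ctrl.grab_frame("wrist");g=ctrl.grab_frame("side")
K,R,t=C
for p in((507.7,259.4,74.6),tuple(s['position']-[0,0,17])):
    print(cv2.projectPoints(np.array([p],float),R,t,K,None)[0].ravel())
    K2,R2,t2=cam("side");print(cv2.projectPoints(np.array([p],float),R2,t2,K2,None)[0].ravel())
b=cv2.resize(g[190:340,130:300],(436,384),interpolation=cv2.INTER_CUBIC)
cv2.imwrite("pics/w1.png",cv2.resize(np.hstack([f,b])[:,:,::-1],(800,324)))
E
```

```text
[506.93694785 254.19603821 126.38507753] [ 3.14154633e+00 -4.75783885e-05 -2.32516531e-01] [ 0.58273447 -0.46987994  0.14308207]
[247.39844343 215.97604183]
[219.63412814 275.55277333]
[255.41000116 236.63652644]
[220.53161583 267.24959429]
```

View pics/w1.png

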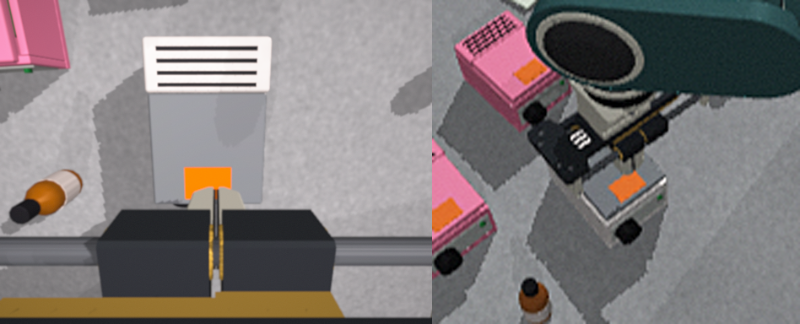

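The wrist view puts the mark's centre at about x=246, against 247 predicted. The hatch is square to the jaws, so I'm centring by (+1, +5) mm and going down to 3-4 mm above it.

servo_tool([
  [[0.001,0.005,-0.015,0,0,0,255],[0,0,-0.012,0,0,0,255],[0,0,-0.004,0,0,0,255],[0,0,0,0,0,0,255],[0,0,0,0,0,0,255]],
])

```text
time_s: 3.3
position: [507.9, 259.4, 95.1]
eef_rot: [-3.142, -0.0, -0.232]
force: [0.6, 0.1, 0.5]
grip_width: 0.5
```

servo_tool([
  [[0,0,-0.002,0,0,0,255],[0,0,-0.002,0,0,0,255],[0,0,-0.001,0,0,0,255],[0,0,-0.001,0,0,0,255],[0,0,0,0,0,0,255],[0,0,0,0,0,0,255]],
])

```text
time_s: 3.8
position: [508.0, 259.7, 88.9]
eef_rot: [-3.141, -0.0, -0.232]
force: [0.3, 0.8, 3.8]
grip_width: 0.2
```

servo_tool([
  [[0,0,-0.001,0,0,0,255],[0,0,0,0,0,0,255],[0,0,0,0,0,0,255]],
])

```text
time_s: 4.05
position: [507.9, 259.7, 87.7]
eef_rot: [-3.141, -0.0, -0.232]
force: [0.4, 0.4, 3.2]
grip_width: 0.2
```

servo_tool([
  [[0,0,-0.001,0,0,0,255],[0,0,0,0,0,0,255],[0,0,0,0,0,0,255]],
])

```text
time_s: 4.3
position: [507.9, 259.6, 86.7]
eef_rot: [-3.141, -0.0, -0.232]
force: [0.2, 1.6, 3.7]
grip_width: 0.5
```

servo_tool([
  [[0,0,-0.0007,0,0,0,255],[0,0,0,0,0,0,255],[0,0,0,0,0,0,255]],
])

```text
time_s: 4.55
position: [508.0, 259.7, 86.5]
eef_rot: [-3.141, -0.0, -0.232]
force: [-2.0, 0.4, 9.8]
grip_width: 0.7
```

The force jumped to 9.8 N, so the hatch is against its stop. Releasing quickly, up and away from the hinge.

servo_tool([
  [[-0.005,0.001,0.04,0,0,0,255],[-0.01,0.002,0.04,0,0,0,255],[-0.01,0.002,0.04,0,0,0,255],[-0.02,0.004,0.036,0,0,0,255],[-0.03,0.006,0.02,0,0,0,255],[-0.03,0.006,0,0,0,0,255],[0,0,0,0,0,0,255],[0,0,0,0,0,0,255],[0,0,0,0,0,0,255],[0,0,0,0,0,0,255],[0,0,0,0,0,0,255],[0,0,0,0,0,0,255]],
])

```text
time_s: 5.55
position: [403.4, 280.3, 261.3]
eef_rot: [3.141, 0.001, -0.233]
force: [-0.6, 0.7, -0.1]
grip_width: 0.3
```

servo_tool([
  [[0,-0.03,0.01,0,0,0,255],[0,-0.035,0,0,0,0,255],[0,-0.035,0,0,0,0,255],[0,-0.035,0,0,0,0,255],[0,-0.035,0,0,0,0,255],[0,-0.035,0,0,0,0,255],[0,0,0,0,0,0,255],[0,0,0,0,0,0,255],[0,0,0,0,0,0,255],[0,0,0,0,0,0,255],[0,0,0,0,0,0,255],[0,0,0,0,0,0,255]],
])

```text
time_s: 6.55
position: [402.9, 76.4, 271.8]
eef_rot: [3.142, 0.0, -0.231]
force: [0.1, 0.2, -1.0]
grip_width: 0.4
```

```bash
python3 - <<'E'
from h import *
s=ctrl.observe();print(s['time_s'],s['position'],s['force'])
f=ctrl.grab_frame("scene");g=ctrl.grab_frame("side")
cv2.imwrite("pics/e1.png",cv2.resize(np.hstack([f[140:290,100:470],g[130:360,60:400][:150]  if 0 else cv2.resize(g[120:360,60:400],(212,150))])[:,:,::-1],(800,206)))
cv2.imwrite("pics/e2.png",np.vstack([cv2.resize(f[150:290,110:460],(800,320)),cv2.resize(g[120:360,60:400],(397,280)) if 0 else cv2.copyMakeBorder(cv2.resize(g[120:360,60:400],(396,280)),0,0,0,404,0)])[:,:,::-1])
E
```

```text
6.55 [402.90929974  76.38744468 271.81761084] [ 0.13478608  0.21565008 -1.04322738]
```

View pics/e2.png

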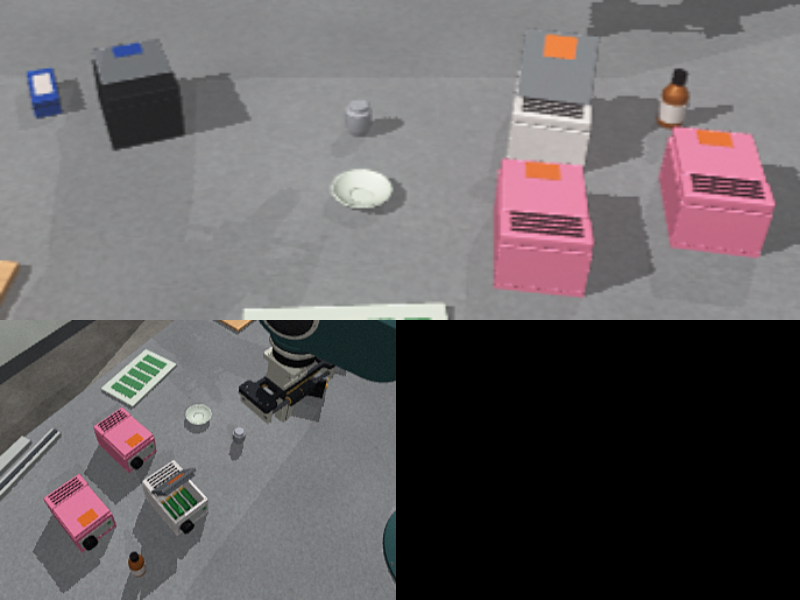

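The hatch is open: in the side crop the green cells show at (180,500), and the mark has moved up in the scene view. Nothing else has moved. I'll watch another 1.5 s and compare.

servo_tool([
  [[0,0,0,0,0,0,255],[0,0,0,0,0,0,255],[0,0,0,0,0,0,255],[0,0,0,0,0,0,255],[0,0,0,0,0,0,255],[0,0,0,0,0,0,255],[0,0,0,0,0,0,255],[0,0,0,0,0,0,255],[0,0,0,0,0,0,255],[0,0,0,0,0,0,255],[0,0,0,0,0,0,255],[0,0,0,0,0,0,255]],
])

```text
time_s: 7.65
position: [402.9, 75.6, 271.9]
eef_rot: [3.142, 0.0, -0.232]
force: [-0.3, 0.4, -0.9]
grip_width: 0.7
```

```bash
python3 - <<'E'
from h import *
a=ctrl.grab_frame("scene")
for k in range(6): b=ctrl.grab_frame("scene")
c,m,n=orange(b,np.array((110+560*.4375,150+47*.4375)),12);print(c,n,orange(a,c,8)[0])
th=.95;yaw=-.23;ax=np.array([np.cos(yaw),np.sin(yaw),0]);h=np.array([507.7,259.4,0])+68*ax
p=h-ax*(68*np.cos(th)+6.5*np.sin(th)*-1)+[0,0,68+68*np.sin(th)+6.5*np.cos(th)]
K,R,t=cam("scene");print('expected open',cv2.projectPoints(p[None],R,t,K,None)[0].ravel())
old=cv2.imread("pics/scene0.png")[:,:,::-1];d=cv2.absdiff(cv2.resize(old,(512,384),interpolation=cv2.INTER_AREA),b).max(2)
for nme,(u,v) in dict(slide=(201,297),camera=(265,297),obj=(417,314),dish=(419,364),bottle=(632,302)).items():
    u,v=int(u*.64),int(v*.64);print(nme,(d[v-20:v+20,u-15:u+15]>60).sum())
s=ctrl.observe();print(s['time_s'],s['force']);ctrl.job_done()
E
```

```text
[354.6460177 170.       ] 113 [354.6460177 170.       ]
expected open [354.42852081 169.83190127]
slide 0
camera 0
obj 0
dish 0
bottle 0
8.0 [ 0.49467705 -0.08607268  0.60012481]
the job is handed in; nothing more can be done
```

I pressed the white lamp supply's orange mark once, down to its stop, and the hatch popped up and stayed open. The job is handed in at 8.0 s.

- **Press:** the mark was found at about (508, 259, 74.7) mm. I pressed it about 5 mm, until the force rose to roughly 10 N at the stop. I then pulled the finger up and away from the hinge, and moved the arm clear.
- **Hatch open:** the mark sits at pixel (354.6, 170.0), against (354.4, 169.8) expected for a fully open hatch. It did not move over the last 0.3 s watched, and the first look about 1.4 s earlier also showed the hatch open.
- **Everything else:** the camera box and the four loose items show no change from the first scene picture. The arm is touching nothing.

No check failed or disagreed.

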